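Walk a plaster mould block square against the fence

TASK

With the fingertips, walk the heavy cream plaster mould block round on the bench, pushing at one corner and then another as needed, until either of its two long sides lies flat against the wooden fence and its blue band lines up with the orange mark on the fence to within about 2 cm. Only push it: never lift or tip it. Leave every other thing on the bench where it stands and take the hand clear at the end.

Things in the scene. Friction and masses are not known exactly. Their poses are not given: they have to be found in the camera images.
- mould: the work: cream-yellow plaster block, 140 mm long (its y axis) by 100 mm wide (its x axis) by 48 mm high, about 1.3 kg, loose, sliding stiffly on the bench (some 5 to 12 N to push). A 12 mm blue band runs across the middle of its length, over the top and down both long sides; two small dark pour holes on top, one either side of the band. Origin: centre of its underside; z up. Its two long sides face its +x and -x, and either may go to the fence. It is too wide to be grasped.
- fence: wooden fence board fixed to the bench, 320 mm long (its y axis), 22 mm thick, 45 mm high, with steel brackets behind it and an 8 mm orange mark over the middle of its length. Origin: on the bench at the foot of the middle (the orange mark) of its front face, the face toward the robot; its x axis points away from that face, backward through the board, so the block lies at negative x of it. It does not move.
- column: bystander: blue-green wavy wax column standing upright, 76 mm across, 135 mm high; origin centre of its underside
- cup: bystander: white plastic cup standing upright, rim 70 mm across, 70 mm high, near one end of the fence; origin centre of its underside
- plug: bystander: cream cast plug standing upright, 34 x 34 x 50 mm high, near one end of the fence; origin centre of its underside
- jar: bystander: closed jar with a red cap, 64 mm across, 85 mm high; origin centre of its underside
- brush: bystander: flat brush with a wooden handle, about 200 mm long, lying behind the fence, on its far side; origin on the bench below it
- pliers: bystander: pliers with red handles lying flat, about 150 mm long, 16 mm high; origin on the bench under the pivot, its x axis toward the jaws

How it is judged:
By the outcome, as a careful person would: the job done as asked, in the order asked, and still so for the second after the job is handed in, with the robot touching nothing.
It also fails if it takes over 64 s, if anything falls off the work surface, if the arm or the gripper's body presses on something with over 40 N, if the wrist force passes 120 N, or if a joint passes its speed limit or range.

ROBOT

A 6-joint arm with a two-finger parallel gripper is mounted at the origin on the work surface. World frame = base frame: x ahead of the robot, y to its left, z up, the work surface at z = 0. Lengths are in mm, angles in rad, forces in N, time in s.
With the tool pointing down it reaches from about 350 to 1000 mm from the base axis. Payload 7.1 kg.
Tool frame: the origin (TCP) lies on the centre line of the jaws, within the pads' length; the fingertips stand 25 mm ahead of it and the grasp point (between the pads) lies 6 mm ahead of it (manip.nose_length is the distance from the TCP to the fingertips, in mm); z points along the fingers, y is the line along which they close (so a half turn about z gives the same grasp; the last joint's range is limited). The gripper opens to 85 mm and grips with 20 to 120 N. Pads are 22 mm wide; open, the fingers measure 114 mm over their backs; the gripper's body (76 mm by 85 mm) begins 54 mm behind the grasp point. The pads swing forward as they close: fully open they stand 13 mm farther back than shut.
Start: joints at [-1.136, 0.423, 1.63, -0, 1.089, -0.019], TCP at [274.004, -561.718, 256.319] pointing down, gripper open.
Joint ranges: [-3, 3], [-0.9, 2.11], [0.09, 2.58], [-1.31, 4.45], [0.11, 2.69], [-2.54, 2.54]. Speed limits (rad/s): [2.39, 2.39, 3.01, 3.14, 3.14, 3.14].

INTERFACE

Orientations are given as a unit quaternion [x, y, z, w].
In Python, from cell import manip, capture, camera_model, order gives the robot as it stands.
- The arm moves only by the tool play_rows, never from a script. Its argument "rows" is a list of rows, each a list of 3 entries, a list of its own where there are three numbers: the shift along the world's x, y, z scaled (see below), then the turn, a rotation vector about the world's x, y, z scaled (see below), then the closure, from 0 (fully open) to 1 (shut). A call has 1 to 10 rows; each row shifts and turns the commanded pose from where the row before left it; what a row does not reach is not made up. The controller multiplies each number of a shift by 0.3 m and each number of a turn by 30 degrees. A row lasts 1/12 s, in which the tool goes at most 41.7 mm and 7.16 degrees, less where a joint would pass 70% of its speed; a pose out of reach is approached as far as the arm can. A call with a number of a shift or a turn outside -1 to 1 is refused whole. A call with a gripper value outside its range is refused whole. The fingers move at their own pace and stop on an object; "force" is the grip in N (left out, the last holds). Time passes only in rows, so rows that do not move let the fingers close. It gives the time, the measured TCP pose, the force, the opening and the grip force at its end, in the units of the state.
- manip.get_obs(): the state, without advancing time (a new reading comes with each control period).
- capture(name): name is "side" or "top"; returns (picture, depth): 480x640x3 uint8, red, green, blue; 480x640 float32, mm along the optical axis (not along the pixel's ray), 0 where there is no reading.
- camera_model(name): a dict with "fx", "fy", "cx", "cy" (pixels), "rvec" (rotation vector, rad) and "tvec" (3), from world to camera coordinates, as OpenCV has them. Camera axes: x right, y down, z forward; pixel columns grow to the right and rows downward; lengths in mm; the calibration is good to about 2 mm. A picture is of the moment at which its call begins. camera_model takes no time and is no camera call.
- order.sign_off(): hands the job in; it is judged then, once.
The state is a dict: "t": time; "q": joint angles; "qd": joint speeds; "joint_torque": joint torques, N m; "tool_pos": TCP position; "eef_rot": TCP orientation; "ft_force": force on the tool from outside, world axes, zero at the start; "wrist_torque": the same for the moment, N m; "grip_width": finger opening in mm; "grasp_force": force on a finger pad.
Only numpy, scipy, OpenCV 4.12 (cv2) and the standard library are available. Lean on these libraries where they do the work, as an engineer would, in place of code of your own. Each camera call takes 0.05 s, during which the arm holds its last target. There are 200 camera calls.

## Working session

There is one attempt and no reset: what is moved stays moved. The work goes in short steps, Python scripts to look and compute and a tool call to move; the robot and the scene stay as the last step left them, time stands still between calls to the robot, and variables do not carry over. Pictures are saved under pics/ and viewed, at most 10 in all, crops included, and the job is handed in when it is done.

Besides the shell and the picture viewer there is one more tool, called after ">>>" as name([rows], argument=value, ...), one row to a line, values as JSON. play_rows: Moves the arm, as the interface text tells. Shifts and turns lie within -1 to 1; 1 stands for 0.3 m of shift or 30 degrees of turn. Its arguments: {"type":"object","properties":{"rows":{"type":"array"},"force":{"type":"number"}},"required":["rows"]}

```bash
mkdir -p pics
cat > h.py <<'E'
import numpy as np,cv2
from cell import manip,capture,camera_model,order
def cam(n):
    m=camera_model(n);R=cv2.Rodrigues(np.array(m["rvec"],float))[0];return m,R,np.array(m["tvec"],float).ravel()
def pts(n,d):
    m,R,t=cam(n);v,u=np.mgrid[0:480,0:640]
    c=np.stack([(u-m["cx"])/m["fx"]*d,(v-m["cy"])/m["fy"]*d,d],-1)
    return (c-t)@R
def onplane(n,uv,z):
    m,R,t=cam(n);uv=np.atleast_2d(uv).astype(float)
    r=np.stack([(uv[:,0]-m["cx"])/m["fx"],(uv[:,1]-m["cy"])/m["fy"],np.ones(len(uv))],-1)@R
    o=-R.T@t;return o+r*((z-o[2])/r[:,2])[:,None]
E
python3 - <<'E'
from h import *
for n in("top","side"):
    p,d=capture(n);cv2.imwrite(f"pics/{n}0.png",p[:,:,::-1]);np.savez(f"{n}0.npz",p=p,d=d)
    m,R,t=cam(n);print(n,-R.T@t,R[2],m["fx"])
print(manip.get_obs())
E
```

```text
top [ 420.23407979  -22.45024979 1226.57725164] [ 0.09756272  0.00126797 -0.99522857] 523.6527182471011
side [ 419.39743019 1048.95869767  672.09639651] [ 0.09283878 -0.85502956 -0.51020134] 448.0451571194309
{'t': 0.1, 'q': array([-1.13598322e+00,  4.23800938e-01,  1.63058111e+00,  8.43452546e-06,
        1.08860122e+00, -1.90259166e-02]), 'qd': array([-0.00027391, -0.00222891, -0.00196661, -0.00168153, -0.00101752,
        0.0002133 ]), 'joint_torque': array([ 5.80753094e-04, -5.58422720e+01, -2.82445693e+01,  3.05624944e-06,
        2.98246690e-03, -1.61466318e-05]), 'tool_pos': array([ 273.8353936 , -561.32396394,  255.61335253]), 'eef_rot': array([ 9.74364261e-01,  2.24975116e-01, -1.39856080e-04, -6.81105590e-04]), 'ft_force': array([ 0.64118142, -0.18473662,  0.42973656]), 'wrist_torque': array([-0.04363303,  0.00734209,  0.03217892]), 'grasp_force': 0.0, 'grip_width': 85.34753372530125}
```

View pics/top0.png

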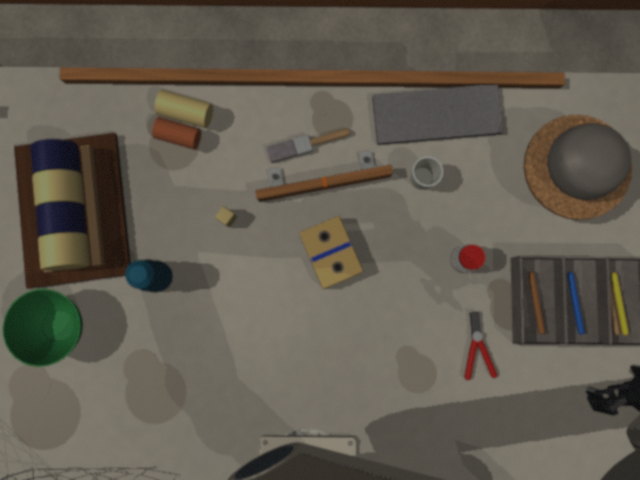

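View pics/side0.png

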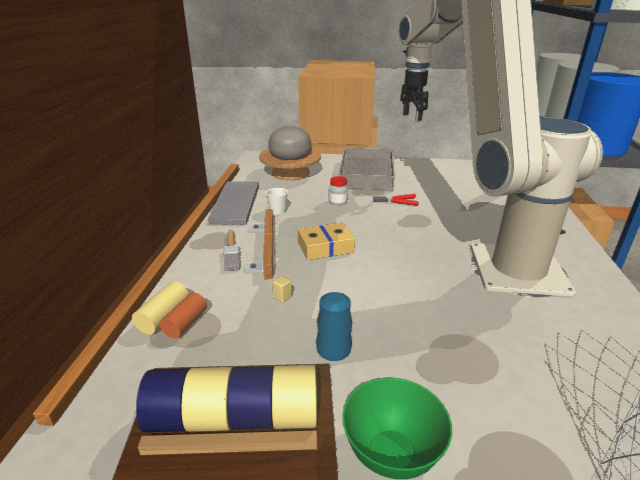

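The top view shows the mould at about (331,252), with its band from (312,260) to (350,244). The fence runs from (257,195) to (392,172) and its orange mark is at (324,183). The plug is at (226,216), the cup at (427,172) and the jar at (471,258). The side view shows the same layout.

```bash
cat >> h.py <<'E'
def mould(p,d,verbose=True):
    P=pts("top",d);hsv=cv2.cvtColor(p,cv2.COLOR_RGB2HSV)
    b=cv2.inRange(hsv,(112,120,60),(128,255,255));b[:, :240]=0;b[:,460:]=0;b[:190]=0
    c=cv2.inRange(hsv,(12,60,110),(30,200,255))
    ok=(np.abs(P[...,2]-48)<7)&(P[...,0]>300)&(P[...,0]<790)&(P[...,1]>-250)&(P[...,1]<200)
    m=((c>0)|(b>0))&ok
    m=cv2.morphologyEx(m.astype(np.uint8),cv2.MORPH_CLOSE,np.ones((5,5)))
    n,l,s,ce=cv2.connectedComponentsWithStats(m);k=1+np.argmax(s[1:,4])
    cn=max(cv2.findContours((l==k).astype(np.uint8),0,2)[0],key=len)[:,0]
    W=onplane("top",cn,48)[:,:2].astype(np.float32)
    (cx,cy),(w,h),a=cv2.minAreaRect(W)
    box=cv2.boxPoints(((cx,cy),(w,h),a));e=[box[1]-box[0],box[2]-box[1]]
    e=max(e,key=np.linalg.norm);th=np.degrees(np.arctan2(e[1],e[0]))%180
    bb=np.argwhere((b>0)&(l==k))[:,::-1]
    bc=onplane("top",bb,48)[:,:2].mean(0) if len(bb) else None
    if verbose: print("mould c",np.round((cx,cy),1),"size",round(w),round(h),"long axis deg",round(th,1),"band",bc,"corners",np.round(box).tolist())
    return np.array([cx,cy]),th,bc
E
python3 - <<'E'
from h import *
z=np.load("top0.npz");p,d=z["p"],z["d"];mould(p,d)
P=pts("top",d);hsv=cv2.cvtColor(p,cv2.COLOR_RGB2HSV)
# fence
r=np.zeros((480,640),bool);r[160:205,250:398]=1
m=r&(abs(P[...,2]-45)<7)&(hsv[...,1]>90)
cn=np.argwhere(m)[:,::-1];n,l,s,ce=cv2.connectedComponentsWithStats(m.astype(np.uint8));k=1+np.argmax(s[1:,4])
W=onplane("top",np.argwhere(l==k)[:,::-1],45)[:,:2].astype(np.float32)
R=cv2.minAreaRect(W);print("fence",R,cv2.boxPoints(R).round().tolist())
print(hsv[183,318:332].tolist())
o=r&(l==k)&(hsv[...,1]>195)&(hsv[...,2]>170);print("orange",onplane("top",np.argwhere(o)[:,::-1],45).mean(0),o.sum(),np.argwhere(o).mean(0))
for nm,(x0,x1,y0,y1),lo,z in[("plug",(214,240,204,228),30,50),("cup",(405,446,150,192),45,70),("jar",(450,490,240,275),60,85),("pliers",(460,500,305,382),8,12)]:
    q=P[y0:y1,x0:x1].reshape(-1,3);q=q[(q[:,2]>lo)&(q[:,2]<200)];print(nm,q.min(0).round(),q.max(0).round())
print(P[252,331],P[300,280])
E
```

```text
mould c [525.7 -48.2] size 140 97 long axis deg 23.9 band [525.78638287 -49.62870419] corners [[442.0, -32.0], [482.0, -121.0], [609.0, -64.0], [570.0, 25.0]]
fence ((687.4368896484375, -32.232696533203125), (24.009782791137695, 317.56536865234375), 11.450952529907227) [[644.0, 121.0], [707.0, -190.0], [731.0, -185.0], [668.0, 126.0]]
[[15, 153, 105], [14, 148, 107], [13, 151, 105], [14, 162, 107], [12, 170, 117], [13, 201, 128], [12, 208, 136], [13, 201, 132], [12, 185, 123], [13, 168, 108], [14, 153, 100], [14, 154, 98], [13, 151, 98], [14, 150, 95]]
orange [nan nan nan] 0 [nan nan]
plug [585. 171.  30.] [627. 215.  56.]
cup [ 674. -298.   45.] [ 743. -230.   77.]
jar [ 486. -386.   60.] [ 542. -330.   93.]
pliers [ 241. -432.    8.] [ 395. -356.   22.]
[524.29503185 -49.80117763  48.31817828] [414.97511067  67.09985698  -1.914165  ]<stdin>:11: RuntimeWarning: Mean of empty slice.
  ret = um.true_divide(
```

>>> play_rows([
  [[0.0475,0.122,0],[0,0,-0.0483],1],
  [[0.0475,0.122,0],[0,0,-0.0483],1],
  [[0.0475,0.122,0],[0,0,-0.0483],1],
  [[0.0475,0.122,0],[0,0,-0.0483],1],
  [[0.0475,0.122,0],[0,0,-0.0483],1],
  [[0.0475,0.122,0],[0,0,-0.0483],1],
  [[0.0475,0.122,0],[0,0,-0.0483],1],
  [[0.0475,0.122,0],[0,0,-0.0483],1],
  [[0.0475,0.122,0],[0,0,-0.0483],1],
  [[0.0475,0.122,0],[0,0,-0.0483],1],
], force=40)

```text
t: 0.93
tool_pos: [416.6, -193.8, 256.3]
eef_rot: [0.995, 0.1, -0.0, -0.0]
ft_force: [1.8, 0.4, 0.0]
grip_width: -0.1
grasp_force: 0.0
```

>>> play_rows([
  [[0.0475,0.12,0],[0,0,0],1],
  [[0.0475,0.12,0],[0,0,0],1],
  [[0,0,-0.12],[0,0,0],1],
  [[0,0,-0.12],[0,0,0],1],
  [[0,0,-0.12],[0,0,0],1],
  [[0,0,-0.12],[0,0,0],1],
  [[0,0,-0.12],[0,0,0],1],
  [[0,0,-0.06],[0,0,0],1],
  [[0,0,0],[0,0,0],1],
])

```text
t: 1.68
tool_pos: [442.3, -122.8, 54.8]
eef_rot: [0.995, 0.1, -0.003, -0.001]
ft_force: [-0.2, 0.4, 0.5]
grip_width: -0.0
grasp_force: 0.0
```

>>> play_rows([
  [[0,0,-0.048],[0,0,0],1],
  [[0.02,0.009,0],[0,0,0],1],
  [[0.02,0.009,0],[0,0,0],1],
  [[0.02,0.009,0],[0,0,0],1],
  [[0.02,0.009,0],[0,0,0],1],
  [[0.02,0.009,0],[0,0,0],1],
  [[0.02,0.009,0],[0,0,0],1],
  [[0.02,0.009,0],[0,0,0],1],
  [[0.02,0.009,0],[0,0,0],1],
  [[0,0,0],[0,0,0],1],
])

```text
t: 2.52
tool_pos: [493.9, -102.0, 45.2]
eef_rot: [0.995, 0.101, 0.0, 0.0]
ft_force: [-2.5, -2.7, 0.7]
grip_width: 0.0
grasp_force: 1.5
```

```bash
cat > look.py <<'E'
import sys
from h import *
p,d=capture("top");cv2.imwrite(f"pics/{sys.argv[1]}.png",p[:,:,::-1]);mould(p,d)
o=manip.get_obs();print(o["t"],o["tool_pos"].round(1),o["ft_force"].round(1))
E
python3 look.py t1
```

```text
mould c [546.6 -29.2] size 140 100 long axis deg 31.8 band [541.7494663  -21.32698247] corners [[461.0, -24.0], [513.0, -108.0], [632.0, -35.0], [580.0, 50.0]]
2.5667 [ 493.9 -102.    45.1] [-1.7 -2.2  2.2]
```

>>> play_rows([
  [[-0.1,-0.017,0],[0,0,0],1],
  [[-0.1,-0.017,0],[0,0,0],1],
  [[-0.013,0.1,0],[0,0,0],1],
  [[-0.013,0.1,0],[0,0,0],1],
  [[-0.013,0.1,0],[0,0,0],1],
  [[-0.013,0.12,0],[0,0,0],1],
  [[0.06,0.02,-0.01],[0,0,0],1],
  [[0.05,0,0],[0,0,0],1],
  [[0,0,0],[0,0,0],1],
])

```text
t: 3.32
tool_pos: [455.1, 21.0, 42.3]
eef_rot: [0.995, 0.101, 0.003, 0.0]
ft_force: [0.6, 0.2, 1.0]
grip_width: -0.2
grasp_force: 0.0
```

```bash
python3 look.py t2
```

```text
mould c [546.6 -28.9] size 139 100 long axis deg 31.4 band [545.41315028 -27.30191313] corners [[461.0, -23.0], [513.0, -108.0], [632.0, -35.0], [580.0, 50.0]]
3.3667 [452.9  20.5  41.9] [0.5 0.  0.1]
```

View pics/t2.png

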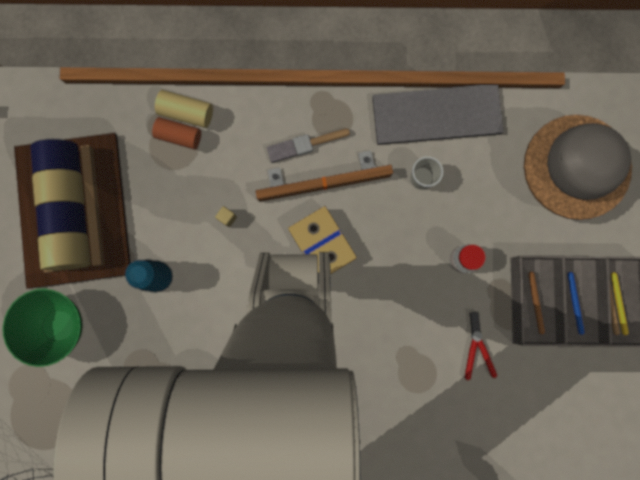

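The mould is now at about (322,240), rotated slightly, and the gripper hides its near left corner. All the bystanders are unmoved. Next I push that corner towards -y.

>>> play_rows([
  [[0.03,-0.04,0],[0,0,0],1],
  [[0.01,-0.03,0],[0,0,0],1],
  [[0.003,-0.024,0],[0,0,0],1],
  [[0.003,-0.024,0],[0,0,0],1],
  [[0.004,-0.023,0],[0,0,0],1],
  [[0.005,-0.023,0],[0,0,0],1],
  [[0.006,-0.023,0],[0,0,0],1],
  [[0.007,-0.022,0],[0,0,0],1],
  [[0.009,-0.022,0],[0,0,0],1],
  [[0,0,0],[0,0,0],1],
])

```text
t: 4.2
tool_pos: [471.3, -50.6, 40.9]
eef_rot: [0.995, 0.099, -0.002, -0.0]
ft_force: [-3.0, -0.3, 1.2]
grip_width: -0.3
grasp_force: 1.3
```

```bash
python3 look.py t3
```

```text
mould c [553.5 -44.4] size 139 100 long axis deg 57.2 band [569.5445729 -54.7096023] corners [[474.0, -76.0], [558.0, -130.0], [633.0, -13.0], [549.0, 41.0]]
4.25 [471.4 -50.4  40.9] [-3.6 -0.6  1. ]
```

>>> play_rows([
  [[0.012,-0.02,0],[0,0,0],1],
  [[0.013,-0.019,0],[0,0,0],1],
  [[0.014,-0.018,0],[0,0,0],1],
  [[0.015,-0.017,0],[0,0,0],1],
  [[0.016,-0.016,0],[0,0,0],1],
  [[0.017,-0.015,0],[0,0,0],1],
  [[0.018,-0.014,0],[0,0,0],1],
  [[0.019,-0.013,0],[0,0,0],1],
  [[0.02,-0.012,0],[0,0,0],1],
  [[0,0,0],[0,0,0],1],
])

```text
t: 5.08
tool_pos: [514.4, -93.5, 40.5]
eef_rot: [0.995, 0.1, -0.002, -0.0]
ft_force: [-5.7, -2.6, -0.0]
grip_width: -0.1
grasp_force: 3.0
```

```bash
python3 look.py t4
```

```text
mould c [578.9 -53.7] size 139 100 long axis deg 88.8 band [621.15201045 -54.29435598] corners [[528.0, -122.0], [627.0, -124.0], [630.0, 15.0], [531.0, 17.0]]
5.1333 [514.3 -93.5  40.5] [-4.6 -3.8  1.5]
```

>>> play_rows([
  [[0.022,-0.007,0],[0,0,0],1],
  [[0.023,-0.005,0],[0,0,0],1],
  [[0.023,-0.004,0],[0,0,0],1],
  [[0,0,0],[0,0,0],1],
  [[-0.08,-0.01,0],[0,0,0],1],
  [[-0.12,0.03,0],[0,0,0],0],
  [[0,0.03,-0.02],[0,0,0],0],
  [[0,0,0],[0,0,0],0],
])

```text
t: 5.8
tool_pos: [474.2, -81.8, 34.3]
eef_rot: [0.995, 0.1, -0.001, -0.001]
ft_force: [-0.5, 0.1, 1.0]
grip_width: 35.8
grasp_force: 0.0
```

```bash
python3 look.py t5
```

```text
mould c [592.  -50.4] size 100 139 long axis deg 98.6 band [598.93566251 -49.0724021 ] corners [[532.0, 11.0], [553.0, -127.0], [652.0, -112.0], [631.0, 26.0]]
5.85 [476.5 -82.5  34.8] [ 0.8 -0.   0.7]
```

View pics/t5.png

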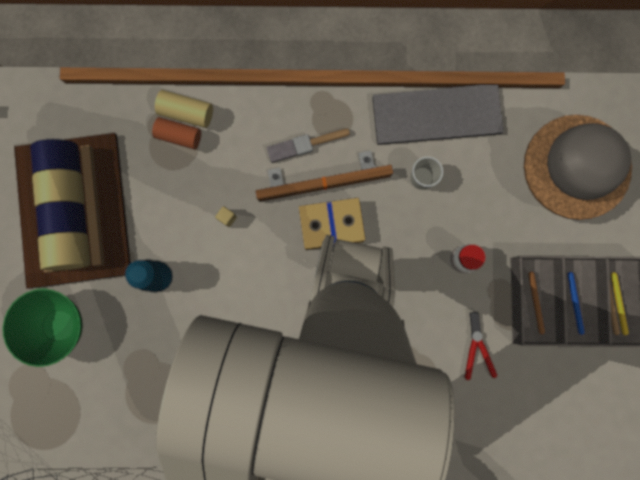

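The band is at (330,222) and the mark at (324,183). The mould faces the fence at nearly the right angle. Next I push it flat with the open fingers.

>>> play_rows([
  [[0.025,0.035,0],[0,0,0],0],
  [[0,0,0],[0,0,0],0],
  [[0,0,0],[0,0,0],0],
  [[0,0,0],[0,0,0],0],
  [[0.039,0.008,0],[0,0,0],0],
  [[0.039,0.008,0],[0,0,0],0],
  [[0.039,0.008,0],[0,0,0],0],
  [[0.03,0.006,0],[0,0,0],0],
  [[0.02,0.004,0],[0,0,0],0],
  [[0.02,0.004,0],[0,0,0],0],
])

```text
t: 6.68
tool_pos: [538.0, -60.8, 34.5]
eef_rot: [0.995, 0.1, -0.004, -0.0]
ft_force: [-16.2, -4.6, 12.3]
grip_width: 85.2
grasp_force: 8.6
```

```bash
python3 look.py t6
```

```text
mould c [696.9 -76.5] size 21 226 long axis deg 101.3 band None corners [[664.0, 32.0], [708.0, -189.0], [729.0, -185.0], [685.0, 36.0]]
6.7333 [539.3 -60.5  34.5] [-8.2 -1.5  0.8]
```

>>> play_rows([
  [[0.016,0.003,0],[0,0,0],0],
  [[0.016,0.003,0],[0,0,0],0],
  [[0.016,0.003,0],[0,0,0],0],
  [[0.016,0.003,0],[0,0,0],0],
  [[0,0,0],[0,0,0],0],
])

```text
t: 7.15
tool_pos: [557.8, -56.7, 34.2]
eef_rot: [0.995, 0.101, -0.003, -0.001]
ft_force: [-9.0, -1.1, 3.1]
grip_width: 85.2
grasp_force: 4.8
```

```bash
python3 look.py t7
```

```text
mould c [699.5 -82.3] size 20 215 long axis deg 102.1 band None corners [[667.0, 21.0], [712.0, -189.0], [732.0, -185.0], [687.0, 25.0]]
7.2 [557.8 -56.7  34.2] [-8.1 -0.   3.8]
```

View pics/t7.png

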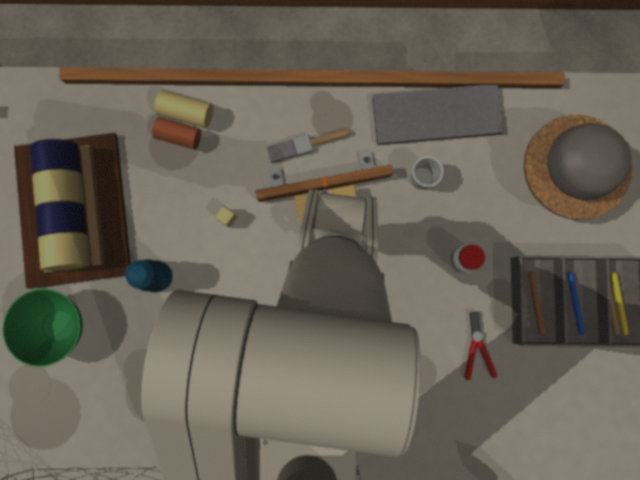

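The mould's far edge, around (335,190), is within about a centimetre of the fence. I continue with small steps and watch the force.

>>> play_rows([
  [[0.01,0.002,0],[0,0,0],0],
  [[0.01,0.002,0],[0,0,0],0],
  [[0,0,0],[0,0,0],0],
])

```text
t: 7.45
tool_pos: [563.0, -55.6, 34.1]
eef_rot: [0.995, 0.101, -0.004, -0.001]
ft_force: [-11.7, -2.0, 6.6]
grip_width: 85.5
grasp_force: 5.9
```

>>> play_rows([
  [[0.008,0.0015,0],[0,0,0],0],
  [[0,0,0],[0,0,0],0],
])

```text
t: 7.62
tool_pos: [564.9, -55.2, 34.1]
eef_rot: [0.995, 0.101, -0.004, -0.001]
ft_force: [-12.2, -2.0, 6.5]
grip_width: 85.3
grasp_force: 6.4
```

>>> play_rows([
  [[0.008,0.0015,0],[0,0,0],0],
  [[0,0,0],[0,0,0],0],
])

```text
t: 7.78
tool_pos: [566.7, -54.8, 34.1]
eef_rot: [0.995, 0.1, -0.005, -0.001]
ft_force: [-13.4, -1.8, 9.5]
grip_width: 85.0
grasp_force: 7.2
```

>>> play_rows([
  [[0.007,0.0015,0],[0,0,0],0],
  [[0,0,0],[0,0,0],0],
])

```text
t: 7.95
tool_pos: [566.8, -54.7, 34.1]
eef_rot: [0.995, 0.101, -0.007, -0.001]
ft_force: [-20.2, -6.1, 16.0]
grip_width: 85.2
grasp_force: 11.0
```

>>> play_rows([
  [[0.006,0.001,0],[0,0,0],0],
  [[0,0,0],[0,0,0],0],
])

```text
t: 8.12
tool_pos: [566.8, -54.7, 33.9]
eef_rot: [0.995, 0.101, -0.009, -0.001]
ft_force: [-26.1, -8.8, 21.7]
grip_width: 85.6
grasp_force: 14.1
```

>>> play_rows([
  [[0.005,0.001,0],[0,0,0],0],
  [[0,0,0],[0,0,0],0],
  [[0,0,0],[0,0,0],0],
])

```text
t: 8.37
tool_pos: [566.8, -54.5, 33.8]
eef_rot: [0.995, 0.1, -0.01, -0.001]
ft_force: [-30.5, -9.4, 24.1]
grip_width: 85.8
grasp_force: 16.4
```

>>> play_rows([
  [[-0.04,-0.008,0],[0,0,0],0],
  [[-0.1,-0.02,0],[0,0,0],0],
  [[-0.1,-0.02,0.05],[0,0,0],0],
  [[-0.05,-0.03,0.12],[0,0,0],0],
  [[0,-0.06,0.12],[0,0,0],0],
  [[0,-0.06,0.12],[0,0,0],0],
  [[0,-0.06,0.12],[0,0,0],0],
  [[0,-0.13,0],[0,0,0],0],
  [[0,-0.13,0],[0,0,0],0],
  [[0,-0.13,0],[0,0,0],0],
])

```text
t: 9.2
tool_pos: [490.3, -250.2, 195.6]
eef_rot: [0.995, 0.101, 0.001, 0.001]
ft_force: [0.1, -0.1, -0.8]
grip_width: 85.5
grasp_force: 0.0
```

>>> play_rows([
  [[0,-0.13,0],[0,0,0],0],
  [[0,-0.13,0],[0,0,0],0],
  [[0,-0.13,0],[0,0,0],0],
  [[0,-0.13,0],[0,0,0],0],
  [[0,0,0],[0,0,0],0],
])

```text
t: 9.62
tool_pos: [490.0, -411.4, 194.6]
eef_rot: [0.995, 0.098, 0.001, 0.002]
ft_force: [-0.3, 1.5, 0.5]
grip_width: 85.3
grasp_force: 0.0
```

```bash
python3 look.py t8
python3 - <<'E'
from h import *
p=cv2.imread("pics/t8.png");s,_=capture("side")
a=cv2.resize(p[140:270,200:460],None,fx=3,fy=3);b=cv2.resize(s[180:310,200:460,::-1],None,fx=3,fy=3)
cv2.imwrite("pics/c8.png",cv2.resize(np.vstack([a,b]),(600,600)))
E
```

```text
mould c [638.1 -38.2] size 121 138 long axis deg 101.6 band [624.91907527 -41.02756008] corners [[565.0, 17.0], [593.0, -118.0], [711.0, -94.0], [683.0, 42.0]]
9.6667 [ 489.6 -408.3  194.1] [-0.9  0.7  0.1]
```

View pics/c8.png

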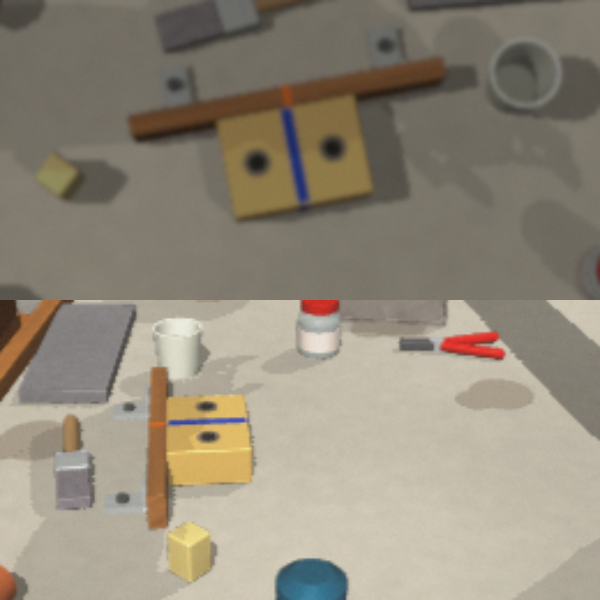

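In both views the mould lies flat along the fence with no visible gap. Its near edge is at 101.7° against the fence's 101.5°, and the band meets the orange mark. The bystanders haven't moved and the hand is clear.

```bash
python3 -c "
from h import *
print(order.sign_off())"
```

```text
the job is handed in; nothing more can be done
None
```

The mould's long side lies flat against the fence with its blue band in line with the orange mark; the other things stand where they were, the hand is clear, and the job was handed in at about 10 s.

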